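# Fit the beater to the upturned hand mixer and hold it home

### The job

Lift the steel loop beater up and off its two-prong hook, turn it until its cross-shaped splined foot meshes with the cross slot in the mixer's yellow-ringed drive socket, and push it straight down fully home against the ejector spring, until its yellow collar sits on the socket. Finish while still gripping the beater and pressing it down (the spring would lift it out again); I will close the lock. Leave the pan, can, jar and timer where they stand.

Things in the scene. Friction and masses are not known exactly. Their poses are not given: they have to be found in the camera images.
- beater_grip (a point): Middle of the loop of the loose steel beater (110 g), where to grip; z up its stem. Flat strip loop in the y-z plane, open inside, 44 mm wide outside along y, strip 10 mm wide along x, 5 mm thick. Straight sides run from 30 mm below to 18 mm above this point; fingers close along y. Top of the beater 33 mm above, underside of its top bar 27.5 mm above. Hangs upright at start.
- beater_foot (a point): End of the beater's splined foot, 106 mm below beater_grip; axes as the beater. The foot is a cross of two fins along x and y, each 20 mm across and 5 mm thick, reaching 28 mm up to the collar; its lowest 6 mm is slimmer (16 mm across, 3 mm thick). Every quarter turn fits alike.
- beater_collar (a point): Centre of the underside of the beater's yellow collar (28 mm across, 6 mm thick), on the stem axis, 78 mm below beater_grip and 28 mm above the end of the foot; axes as the beater.
- hook (a point): On the fixed wooden accessory stand, 185 mm above the worktop: level with the top of its two 5 mm steel prongs (14 mm apart), midway between them, where the beater's top bar rests. Prongs run along this x axis, from a wooden upright (face 48 mm along +x, same height) to upturned tips 12 mm high, 28 mm along -x. Lift the beater 20 to 40 mm, then draw it 60 mm or more along -x.
- stand: The fixed wooden stand; origin on the worktop below the hook point, axes as the hook. Base 130 x 110 x 12 mm, upright 22 mm wide along y.
- socket (a point): Mouth of the drive socket on its axis, level with its flat metal rim, 132 mm above the worktop, z up. A black cross-shaped slot 8 mm wide, 23 mm across, arms along this x and y (they turn with the drive), in a metal face 42 mm across within a yellow ring. The fins must lie along these axes, any quarter turn. The drive turns stiffly (0.12 N m). The black ejector in the slot is 18 mm below the rim at rest.
- mixer: Red and white hand mixer lying on its back in a cradle, fixed; origin on the worktop below the socket axis. Body 84 mm wide, from 55 mm along -x to 145 mm along +x of the axis; its upper face is 32 mm below the socket rim. A grey flat plug 62 mm along +x is not a socket.
- ejector (a joint): How far the spring-loaded ejector in the socket is pushed down, m: 0 at rest, 0.010 when the beater is fully home with its collar on the rim. Its spring pushes up with 3 N at 0 and 8 N at 0.010.
- can: Unopened tin with orange label, 74 mm across, 108 mm high, loose; origin at centre of underside. Leave alone.
- jar: Jar with red cap, 64 mm across, 95 mm high, loose; origin at centre of underside. Leave alone.
- pan: Steel pan, 140 mm across, 85 mm high, with two black side handles, loose; origin at centre of underside. Leave alone.
- timer: White round kitchen timer, 66 mm across, 46 mm high, loose; origin at centre of underside. Leave alone.
There are look-alikes about, which are no part of the job. There is more than one size of the part that bears beater_grip; the job needs the smallest. Of the things that look like the stand, the larger one is meant.

How it is judged:
By the outcome, as a careful person would: the job done as asked, in the order asked, and still so for the second after the job is handed in, while the arm keeps its last pose, push and grip.
It also fails if it takes over 45 s, if anything falls off the work surface, if the arm or the gripper's body presses on something with over 40 N, if the wrist force passes 120 N, or if a joint passes its speed limit or range.

### The arm

A 6-joint arm with a two-finger parallel gripper is mounted at the origin on the work surface. World frame = base frame: x ahead of the robot, y to its left, z up, the work surface at z = 0. Lengths are in m, angles in rad, forces in N, time in s.
With the tool pointing down it reaches from about 0.35 to 0.85 m from the base axis. Payload 8.1 kg.
Tool frame: the origin (TCP) lies on the mounting face of the last link; the fingertips stand 186 mm ahead of it and the grasp point (between the pads) lies 167 mm ahead of it; z points along the fingers, y is the line along which they close (so a half turn about z gives the same grasp; the last joint's range is limited). The gripper opens to 93 mm and grips with 3 to 60 N. Pads are 15 mm wide; open, the fingers measure 128 mm over their backs; the gripper's body (75 mm by 188 mm) begins 65 mm behind the grasp point.
Start: joints at [-1.234, 0.13, 1.488, -0, 1.523, -0.085], TCP at [0.246, -0.547, 0.405] pointing down, gripper open.
Joint ranges: [-2.96, 2.96], [-0.89, 2.26], [0.02, 2.5], [-1.34, 4.48], [0, 2.73], [-2.66, 2.66]. Speed limits (rad/s): [2.39, 2.39, 2.79, 3.14, 3.14, 3.14].

### API

Orientations are given as a rotation vector (axis times angle).
In Python, from plant import read_state, read_camera, camera_params, close_job gives the robot as it stands. The module is installed in compiled form; this text tells all that it offers.
- The arm moves only by the tool servo_tool, never from a script. Its argument "increments" is a list of rows, each an object with "slide": the shift along the tool's x, y, z in mm, a list of three; "dr": the turn, a rotation vector about the tool's x, y, z in rad, a list of three; "jaw": the closure, from 0 (fully open) to 1 (shut). In form: [{"slide": [x, y, z], "dr": [ax, ay, az], "jaw": jaw}, ...]. A call has 1 to 20 rows; each row is the pose to reach, as a shift and turn from the pose commanded when the call began, along the tool's axes at that moment; what a row does not reach only later rows make up. A row lasts 1/10 s, in which the tool goes at most 50 mm and 8.59 degrees, less where a joint would pass 70% of its speed; a pose out of reach is approached as far as the arm can. A call with a gripper value outside its range is refused whole. The fingers move at their own pace and stop on an object; "force" is the grip in N (left out, the last holds). Time passes only in rows, so rows that repeat a pose let the fingers close. It gives the time, the measured TCP pose, the force, the opening and the grip force at its end, in the units of the state.
- read_state(): the state, without advancing time (a new reading comes with each control period).
- read_camera(name): name is "scene" or "top" or "wrist"; returns (picture, depth): 480x640x3 uint8, red, green, blue; 480x640 float32, m along the optical axis (not along the pixel's ray), 0 where there is no reading.
- camera_params(name): a dict with "fx", "fy", "cx", "cy" (pixels), "k1" (the pictures are not rectified: a ray, as slopes to the right and down, at radius r is drawn at 1 + k1 r^2 times it, then the intrinsics apply), "rvec" (rotation vector, rad) and "tvec" (3), from world to camera coordinates, as OpenCV has them. Camera axes: x right, y down, z forward; pixel columns grow to the right and rows downward; lengths in m; the calibration is good to about 2 mm. A picture is of the moment at which its call begins: read the wrist's pose just before it. camera_params takes no time and is no camera call; for the wrist camera it gives the pose at the moment of the call.
- close_job(): hands the job in; it is judged then, once.
The state is a dict: "t": time; "q": joint angles; "dq": joint speeds; "joint_torque": joint torques, N m; "tool_pos": TCP position; "orientation": TCP orientation; "force": force on the tool from outside, world axes, zero at the start; "wrist_torque": the same for the moment, N m; "opening": finger opening in m; "gripper_force": force on a finger pad.
Only numpy, scipy, OpenCV 4.12 (cv2) and the standard library are available. Lean on these libraries where they do the work, as an engineer would, in place of code of your own. Each camera call takes 0.05 s, during which the arm holds its last target. There are 200 camera calls.

## Working session

There is one attempt and no reset: what is moved stays moved. The work goes in short steps, Python scripts to look and compute and a tool call to move; the robot and the scene stay as the last step left them, time stands still between calls to the robot, and variables do not carry over. Pictures are saved under pics/ and viewed, at most 10 in all, crops included, and the job is handed in when it is done.

Besides the shell and the picture viewer there is one more tool, called after "Emit:" by a JSON object that holds its "method" and its "body", one argument or row to a line. servo_tool: Moves the arm, as the interface text tells. Its arguments: {"type":"object","properties":{"increments":{"type":"array"},"force":{"type":"number"}},"required":["increments"]}

```bash
mkdir -p pics; cat > h.py <<'E'
import numpy as np, cv2
from scipy.spatial.transform import Rotation as R
from plant import *
def snap(n):
    p=camera_params(n); im,d=read_camera(n)
    np.savez(f'{n}.npz',im=im,d=d,**{k:np.array(v) for k,v in p.items()}); return im,d,p
def load(n):
    z=np.load(f'{n}.npz'); return z['im'],z['d'],z
def K(p): return np.array([[p['fx'],0,p['cx']],[0,p['fy'],p['cy']],[0,0,1]],float)
def cloud(d,p):
    v,u=np.mgrid[0:480,0:640]
    uv=np.stack([u,v],-1).reshape(-1,1,2).astype(np.float64)
    s=cv2.undistortPoints(uv,K(p),np.array([float(p['k1']),0,0,0])).reshape(480,640,2)
    c=np.dstack([s*d[...,None],d])
    Rm=R.from_rotvec(p['rvec']).as_matrix()
    return (c-np.array(p['tvec']))@Rm
def proj(X,p):
    return cv2.projectPoints(np.atleast_2d(X).astype(float),np.array(p['rvec'],float),np.array(p['tvec'],float),K(p),np.array([float(p['k1']),0,0,0]))[0].reshape(-1,2)
def save(im,f): cv2.imwrite('pics/'+f,im[...,::-1])
E
python3 - <<'E'
from h import *
for n in ['scene','top']:
    im,d,p=snap(n); save(im,n+'0.png'); print(n,p['fx'],p['k1'],p['tvec'])
s=read_state(); print(s['t'],s['tool_pos'],s['orientation'],s['force'])
E
```

```text
scene 598.8338637019139 -0.12228340986581601 [-0.34409821 -0.19517305  1.71208304]
top 457.8405522997889 0.015373998584113792 [0.00515669 0.55567309 1.35547649]
0.1 [ 0.24559987 -0.54719866  0.40379011] [-3.07035153e+00 -6.57323226e-01  3.09797714e-04] [-0.09580384  0.19519411  0.73753756]
```

View pics/scene0.png

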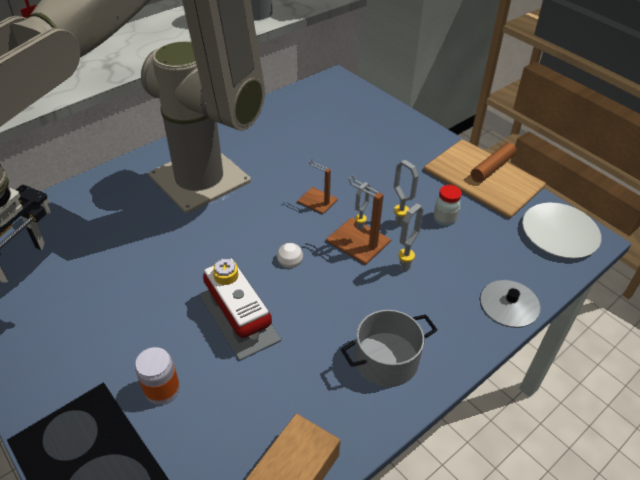

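View pics/top0.png

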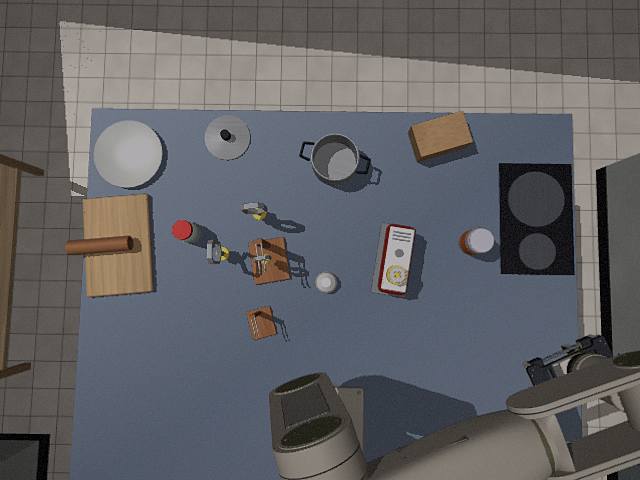

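The scene view shows:
- Three loop beaters: one hanging on the large stand at (362,205), and two larger ones standing free at (404,190) and (411,235). The hanging one is smallest and on the hook, so it fits.
- Two stands: the larger at (360,225) is meant, the smaller at (318,190) is not.
- The socket at (226,268).

I'll confirm with a crop.

```bash
python3 - <<'E'
from h import *
im,d,p=load('scene'); C=cloud(d,p)
a=cv2.resize(im[150:270,300:440],None,fx=4,fy=4,interpolation=2)
imt,dt,pt=load('top'); T=cloud(dt,pt)
b=cv2.resize(imt[225:295,235:300],(240,260),interpolation=2); c=cv2.resize(imt[245:305,365:425],(240,220),interpolation=2)
cv=np.zeros((480,800,3),np.uint8); cv[:,:560]=a; cv[:260,560:]=b; cv[260:,560:]=c; save(cv,'crop1.png')
# wood upright top / base in top view
for nm,I,X,box in [('top',imt,T,(228,292,240,300)),('scene',im,C,(160,265,320,395))]:
    v0,v1,u0,u1=box; P=X[v0:v1,u0:u1].reshape(-1,3); c=I[v0:v1,u0:u1].reshape(-1,3).astype(int)
    wood=(c[:,0]>c[:,2]+40)&(c[:,1]<c[:,0]*.7)
    up=wood&(P[:,2]>.17)&(P[:,2]<.2); ba=wood&(P[:,2]>.004)&(P[:,2]<.02)
    for k,m in (('up',up),('base',ba)):
        r=cv2.minAreaRect(P[m][:,:2].astype(np.float32)*1000); print(nm,k,m.sum(),P[m].mean(0).round(4),r)
    gl=(~wood)&(P[:,2]>.07)&(c.max(1)-c.min(1)<50); print(nm,'grey',gl.sum()); print(P[gl][::max(1,gl.sum()//25)].round(3).tolist())
    ye=(c[:,0]>c[:,2]+70)&(c[:,1]>c[:,0]*.7); print('yel',P[ye].mean(0))
for nm,I,X,box in [('top',imt,T,(255,295,375,415)),('scene',im,C,(255,290,205,245))]:
    v0,v1,u0,u1=box; P=X[v0:v1,u0:u1].reshape(-1,3); c=I[v0:v1,u0:u1].reshape(-1,3).astype(int)
    ye=(c[:,0]>c[:,2]+50)&(c[:,1]>c[:,0]*.7)&(P[:,2]>.12)
    Y=P[ye]; print(nm,'sock',len(Y),Y.mean(0),Y[:,2].max(),cv2.minEnclosingCircle(Y[:,:2].astype(np.float32)))
P=T[220:300,370:420].reshape(-1,3); m=(P[:,2]>.085)&(P[:,2]<.11); print('mixer top',cv2.minAreaRect(P[m][:,:2].astype(np.float32)*1000))
for n,(u,v) in dict(timer=(327,283),jar=(181,230),pan=(335,158),can=(480,240),b1=(214,250),b2=(254,208),sm=(262,315)).items(): print(n,T[v,u].round(3))
E
```

```text
top up 38 [0.5243 0.1868 0.1852] ((523.9935913085938, 186.57862854003906), (13.157577514648438, 20.797657012939453), 2.74163818359375)
top base 1026 [0.4736 0.1734 0.0123] ((479.8624267578125, 178.90570068359375), (127.66199493408203, 108.84830474853516), 10.334091186523438)
top grey 246
[[0.441, -0.001, 1.397], [0.531, 0.194, 0.184], [0.529, 0.177, 0.138], [0.521, 0.177, 0.174], [0.517, 0.178, 0.186], [0.514, 0.191, 0.187], [0.519, 0.177, 0.113], [0.518, 0.183, 0.091], [0.507, 0.175, 0.188], [0.502, 0.175, 0.184], [0.493, 0.187, 0.188], [0.488, 0.175, 0.184], [0.485, 0.185, 0.187], [0.486, 0.161, 0.182], [0.483, 0.184, 0.19], [0.483, 0.16, 0.189], [0.48, 0.184, 0.193], [0.481, 0.161, 0.183], [0.477, 0.187, 0.189], [0.48, 0.173, 0.119], [0.475, 0.188, 0.181], [0.478, 0.177, 0.088], [0.47, 0.185, 0.184], [0.464, 0.185, 0.184], [0.459, 0.182, 0.184], [0.454, 0.168, 0.185], [0.449, 0.164, 0.196], [0.441, -0.001, 1.397]]
yel [0.48272522 0.17596187 0.04727206]
scene up 53 [0.5284 0.1818 0.1811] ((526.9603271484375, 183.47474670410156), (15.796501159667969, 19.774166107177734), 14.14575004
[... 635 characters left out ...]
.138], [0.487, 0.174, 0.095], [0.523, 0.175, 0.107], [0.529, 0.18, 0.099], [0.528, 0.175, 0.088]]
yel [0.48324419 0.17629083 0.08165022]
top sock 122 [ 0.44390821 -0.18424393  0.14555216] 1.3968789441987606 ((0.44421711564064026, -0.10907473415136337), 0.10836271196603775)
scene sock 121 [ 0.47810532 -0.21106079  0.1553473 ] 1.0908038184963473 ((0.8392374515533447, -0.38500767946243286), 0.45518234372138977)
mixer top ((487.6427001953125, -195.63539123535156), (77.94570922851562, 192.10848999023438), 81.55655670166016)
timer [0.414 0.001 0.044]
jar [0.56  0.422 0.094]
pan [ 0.798 -0.017  0.007]
can [ 0.543 -0.426  0.108]
b1 [ 0.509  0.349 -0.002]
b2 [0.64  0.23  0.001]
sm [0.315 0.195 0.006]
```

View pics/crop1.png

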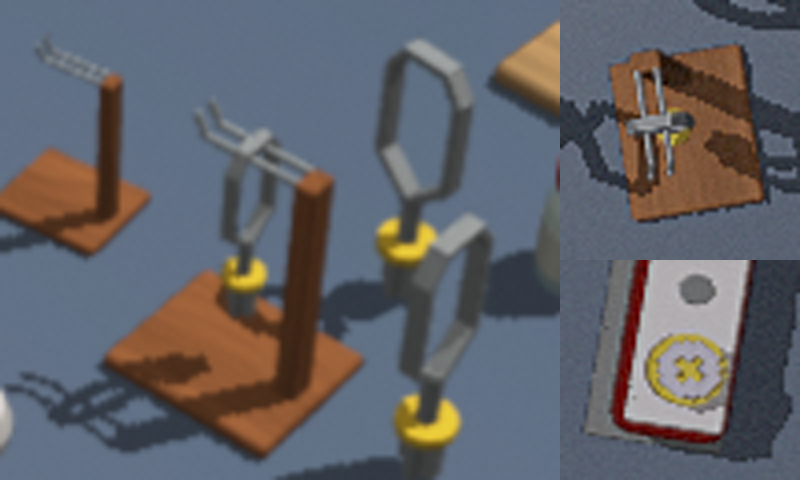

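The crop shows the small beater hanging on the large stand's prongs, with the loop's top bar at about (255,140) in the crop. Two larger look-alikes stand to its right, and the smaller stand is empty. The socket's cross slot is at crop (688,370). Next I work out the move to look from above the socket.

```bash
cat >> h.py <<'E'
def rot(yaw): # tool down, tool x at yaw
    return R.from_matrix(np.array([[np.cos(yaw),np.sin(yaw),0],[np.sin(yaw),-np.cos(yaw),0],[0,0,-1]]))
def go(pos,yaw,grasp=False):
    s=read_state(); r=R.from_rotvec(s['orientation']); p=np.array(s['tool_pos'])
    q=np.array(pos,float)
    if grasp: q=q+[0,0,.167]
    print('slide',(r.inv().apply(q-p)*1000).round(1),'dr',(r.inv()*rot(yaw)).as_rotvec().round(4),'t',s['t'])
E
python3 - <<'E'
from h import *
p=camera_params('wrist'); s=read_state(); r=R.from_rotvec(s['orientation'])
Rm=R.from_rotvec(p['rvec']).as_matrix(); c=-Rm.T@np.array(p['tvec'])
print('cam in tool',r.inv().apply(c-s['tool_pos']),'cam axes in tool',(r.as_matrix().T@Rm.T).round(3),p['fx'])
im,d,pt=load('top'); T=cloud(d,pt)
P=T[255:295,375:415].reshape(-1,3);c=im[255:295,375:415].reshape(-1,3).astype(int)
m=(c[:,0]>c[:,2]+50)&(c[:,1]>c[:,0]*.7)&(P[:,2]>.12)&(P[:,2]<.15)
print(cv2.minEnclosingCircle(P[m][:,:2].astype(np.float32)),P[m].mean(0))
go([.41,-.2,.45],np.radians(24))
E
```

```text
cam in tool [ 0.07800663 -0.00018179  0.02128946] cam axes in tool [[ 0.001 -0.961 -0.278]
 [ 1.     0.001 -0.001]
 [ 0.001 -0.278  0.961]] 346.34531608666737
((0.4436444640159607, -0.19014562666416168), 0.027464795857667923) [ 0.44394982 -0.18730052  0.12469671]
slide [ 292.1 -249.5  -45.7] dr [-0.0017 -0.0002  0.0029] t 0.1
```

Emit:
{"method": "servo_tool", "body": {
  "increments": [
    {"slide":[328,-246,-26],"dr":[0,0,0],"jaw":0},
    {"slide":[328,-246,-26],"dr":[0,0,0],"jaw":0},
    {"slide":[328,-246,-26],"dr":[0,0,0],"jaw":0},
    {"slide":[328,-246,-26],"dr":[0,0,0],"jaw":0},
    {"slide":[328,-246,-26],"dr":[0,0,0],"jaw":0},
    {"slide":[328,-246,-26],"dr":[0,0,0],"jaw":0},
    {"slide":[328,-246,-26],"dr":[0,0,0],"jaw":0},
    {"slide":[328,-246,-26],"dr":[0,0,0],"jaw":0},
    {"slide":[328,-246,-26],"dr":[0,0,0],"jaw":0},
    {"slide":[328,-246,-26],"dr":[0,0,0],"jaw":0},
    {"slide":[328,-246,-26],"dr":[0,0,0],"jaw":0},
    {"slide":[328,-246,-26],"dr":[0,0,0],"jaw":0},
    {"slide":[328,-246,-26],"dr":[0,0,0],"jaw":0}
  ]
}}

```text
t: 1.4
tool_pos: [0.4436, -0.19, 0.4305]
orientation: [-3.073, -0.654, 0.001]
force: [-0.4, -0.5, 0.1]
opening: 0.093
gripper_force: 0.0
```

```bash
python3 - <<'E'
from h import *
im,d,p=snap('wrist'); save(im,'w1.png'); s=read_state(); print(s['tool_pos'],s['t'])
C=cloud(d,p); c=im.astype(int)
ye=(c[...,0]>c[...,2]+50)&(c[...,1]>c[...,0]*.7)&(C[...,2]>.12)&(C[...,2]<.15)
print(ye.sum(),cv2.minEnclosingCircle(C[ye][:,:2].astype(np.float32)),np.median(C[ye],0))
# rectified orthophoto at z=.132
cx,cy=.444,-.189; N=480; h=.03
g=np.linspace(-h,h,N); X,Y=np.meshgrid(g,g); W=np.stack([cx+X,cy+Y,0*X+.132],-1).reshape(-1,3)
uv=proj(W,p).astype(np.float32).reshape(N,N,2)
o=cv2.remap(im,uv[...,0],uv[...,1],1); cv2.imwrite('ortho.png',o)
small=cv2.resize(im,(320,240)); cv_=np.zeros((480,800,3),np.uint8); cv_[:,:480]=o; cv_[:240,480:]=small; save(cv_,'w1.png')
E
```

```text
[ 0.44367365 -0.18990739  0.4305239 ] 1.45
1282 ((0.4429267346858978, -0.18928469717502594), 0.027310868725180626) [ 0.44593318 -0.18766851  0.12278082]
```

View pics/w1.png

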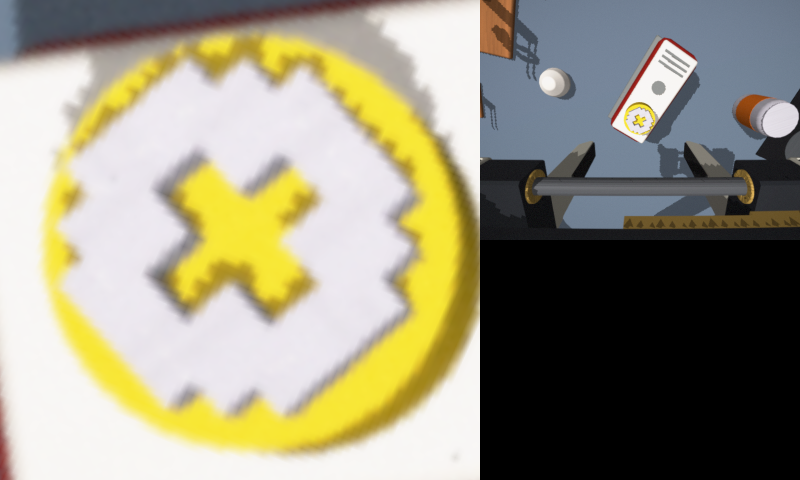

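The ortho view shows the cross slot at ortho (240,236) with its arms near 45° to the world axes. I'll fit it numerically and plan the move to the hook.

```bash
cat > fit.py <<'E'
from h import *
from scipy.optimize import minimize
def fitcross(o,cx,cy,h):
    N=o.shape[0]; f=o.astype(float); sat=f.max(2)-f.min(2)
    w=((sat>45)|(f.max(2)<140)).astype(float); w=cv2.GaussianBlur(w,(0,0),4)
    g=np.linspace(-h,h,N)*1000; X,Y=np.meshgrid(g,g)
    def cost(q):
        a,b,t=q; x=(X-a)*np.cos(t)+(Y-b)*np.sin(t); y=-(X-a)*np.sin(t)+(Y-b)*np.cos(t)
        x,y=abs(x),abs(y); s=lambda e:1/(1+np.exp(np.clip(e/.3,-50,50)))
        c=np.maximum(s(x-4)*s(y-11.5),s(y-4)*s(x-11.5)); k=(x*x+y*y)<15**2
        return (((c-w)**2)*k).sum()/1000
    best=min((minimize(cost,[a,b,t],method='Nelder-Mead') for a in(-2,1) for b in(-2,1) for t in(.3,.75,1.2)),key=lambda r:r.fun)
    a,b,t=best.x; print('socket',cx+a/1000,cy+b/1000,'yaw deg',np.degrees(t)%90,'cost',best.fun)
E
python3 - <<'E'
from fit import *
fitcross(cv2.imread('ortho.png'),.444,-.189,.03)
go([.478,.176,.43],np.radians(10.3))
E
```

```text
socket 0.4441036615414942 -0.18912015918638894 yaw deg 49.20344946484361 cost 1.1421870455882186
slide [ 180.4 -320.2    0.5] dr [-2.000e-04  4.000e-04  2.398e-01] t 1.45
```

Emit:
{"method": "servo_tool", "body": {
  "increments": [
    {"slide":[180,-320,0],"dr":[0,0,0.24],"jaw":0},
    {"slide":[180,-320,0],"dr":[0,0,0.24],"jaw":0},
    {"slide":[180,-320,0],"dr":[0,0,0.24],"jaw":0},
    {"slide":[180,-320,0],"dr":[0,0,0.24],"jaw":0},
    {"slide":[180,-320,0],"dr":[0,0,0.24],"jaw":0},
    {"slide":[180,-320,0],"dr":[0,0,0.24],"jaw":0},
    {"slide":[180,-320,0],"dr":[0,0,0.24],"jaw":0},
    {"slide":[180,-320,0],"dr":[0,0,0.24],"jaw":0},
    {"slide":[180,-320,0],"dr":[0,0,0.24],"jaw":0},
    {"slide":[180,-320,0],"dr":[0,0,0.24],"jaw":0},
    {"slide":[180,-320,0],"dr":[0,0,0.24],"jaw":0},
    {"slide":[180,-320,0],"dr":[0,0,0.24],"jaw":0}
  ]
}}

```text
t: 2.65
tool_pos: [0.4776, 0.1755, 0.4308]
orientation: [3.129, 0.282, 0.0]
force: [0.4, -0.2, 0.1]
opening: 0.0928
gripper_force: 0.0
```

```bash
python3 - <<'E'
from h import *
im,d,p=snap('wrist'); s=read_state(); print(s['tool_pos'],s['t'])
C=cloud(d,p)
cx,cy=.485,.178; N=480; h=.06
def ortho(z):
    g=np.linspace(-h,h,N); X,Y=np.meshgrid(g,g); W=np.stack([cx+X,cy+Y,0*X+z],-1).reshape(-1,3)
    uv=proj(W,p).astype(np.float32).reshape(N,N,2); return cv2.remap(im,uv[...,0],uv[...,1],1)
cv_=np.zeros((480,800,3),np.uint8); cv_[:,:480]=ortho(.188); cv_[:240,480:]=cv2.resize(im,(320,240)); save(cv_,'w2.png')
D=np.hypot(C[...,0]-.481,C[...,1]-.176)
P=C[(D<.03)&(C[...,2]>.1875)&(C[...,2]<.21)]; print('bar',len(P),np.median(P,0),cv2.minAreaRect(P[:,:2].astype(np.float32)*1000))
E
```

```text
[0.47761626 0.17566469 0.43085671] 2.7
bar 540 [0.48181693 0.18009426 0.18868392] ((469.4611511230469, 179.49172973632812), (36.57412338256836, 26.60824966430664), 4.137052059173584)
```

View pics/w2.png

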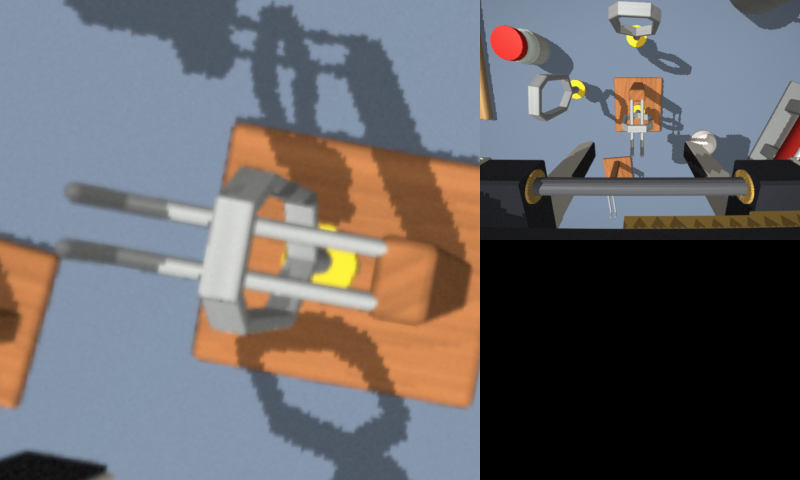

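The view shows the loop's top bar centred at ortho (227,248), which is about (0.482, 0.180). It rests across the prongs with the loop yaw near 8°. Descending to grip.

Emit:
{"method": "servo_tool", "body": {
  "increments": [
    {"slide":[5,-3.5,30],"dr":[0,0,0.03],"jaw":0},
    {"slide":[5,-3.5,60],"dr":[0,0,0.03],"jaw":0},
    {"slide":[5,-3.5,85],"dr":[0,0,0.03],"jaw":0},
    {"slide":[5,-3.5,100],"dr":[0,0,0.03],"jaw":0},
    {"slide":[5,-3.5,106],"dr":[0,0,0.03],"jaw":0},
    {"slide":[5,-3.5,106],"dr":[0,0,0.03],"jaw":0},
    {"slide":[5,-3.5,106],"dr":[0,0,0.03],"jaw":1},
    {"slide":[5,-3.5,106],"dr":[0,0,0.03],"jaw":1},
    {"slide":[5,-3.5,106],"dr":[0,0,0.03],"jaw":1},
    {"slide":[5,-3.5,106],"dr":[0,0,0.03],"jaw":1},
    {"slide":[5,-3.5,106],"dr":[0,0,0.03],"jaw":1},
    {"slide":[5,-3.5,106],"dr":[0,0,0.03],"jaw":1},
    {"slide":[5,-3.5,106],"dr":[0,0,0.03],"jaw":1},
    {"slide":[5,-3.5,106],"dr":[0,0,0.03],"jaw":1}
  ],
  "force": 40
}}

```text
t: 4.1
tool_pos: [0.4817, 0.1813, 0.3248]
orientation: [3.132, 0.238, 0.0]
force: [0.4, -0.7, -0.3]
opening: 0.044
gripper_force: 40.0
```

Emit:
{"method": "servo_tool", "body": {
  "increments": [
    {"slide":[0,0,-10],"dr":[0,0,0],"jaw":1},
    {"slide":[0,0,-22],"dr":[0,0,0],"jaw":1},
    {"slide":[0,0,-31],"dr":[0,0,0],"jaw":1},
    {"slide":[0,0,-31],"dr":[0,0,0],"jaw":1},
    {"slide":[-20,0,-31],"dr":[0,0,0],"jaw":1},
    {"slide":[-45,0,-31],"dr":[0,0,0],"jaw":1},
    {"slide":[-70,0,-31],"dr":[0,0,0],"jaw":1},
    {"slide":[-80,0,-31],"dr":[0,0,0],"jaw":1},
    {"slide":[-80,0,-31],"dr":[0,0,0],"jaw":1},
    {"slide":[-80,0,-60],"dr":[0,0,0],"jaw":1},
    {"slide":[-80,0,-100],"dr":[0,0,0],"jaw":1},
    {"slide":[-80,0,-135],"dr":[0,0,0],"jaw":1},
    {"slide":[-80,0,-150],"dr":[0,0,0],"jaw":1},
    {"slide":[-80,0,-150],"dr":[0,0,0],"jaw":1}
  ]
}}

```text
t: 5.5
tool_pos: [0.4037, 0.1694, 0.477]
orientation: [-3.132, -0.238, -0.007]
force: [-0.4, -0.9, -1.5]
opening: 0.0437
gripper_force: 40.0
```

```bash
python3 - <<'E'
from h import *
s=read_state(); print(s['force'],s['wrist_torque'])
yaw=2*np.arctan2(s['orientation'][1],s['orientation'][0]); print(np.degrees(yaw))
for y in (49.2,-40.8): go([.4441,-.1891,.475],np.radians(y))
E
```

```text
[-0.39828304 -0.89941134 -1.45820114] [-0.00688809  0.00495757  0.03206838]
-351.31095401421516
slide [-14.2 360.5   1.7] dr [ 0.0011 -0.0046 -0.707 ] t 5.5
slide [-14.2 360.5   1.7] dr [-0.0025 -0.004   0.8637] t 5.5
```

Emit:
{"method": "servo_tool", "body": {
  "increments": [
    {"slide":[-14,360.5,0],"dr":[0,0,-0.707],"jaw":1},
    {"slide":[-14,360.5,0],"dr":[0,0,-0.707],"jaw":1},
    {"slide":[-14,360.5,0],"dr":[0,0,-0.707],"jaw":1},
    {"slide":[-14,360.5,0],"dr":[0,0,-0.707],"jaw":1},
    {"slide":[-14,360.5,0],"dr":[0,0,-0.707],"jaw":1},
    {"slide":[-14,360.5,0],"dr":[0,0,-0.707],"jaw":1},
    {"slide":[-14,360.5,0],"dr":[0,0,-0.707],"jaw":1},
    {"slide":[-14,360.5,0],"dr":[0,0,-0.707],"jaw":1},
    {"slide":[-14,360.5,0],"dr":[0,0,-0.707],"jaw":1},
    {"slide":[-14,360.5,0],"dr":[0,0,-0.707],"jaw":1},
    {"slide":[-14,360.5,0],"dr":[0,0,-0.707],"jaw":1},
    {"slide":[-14,360.5,0],"dr":[0,0,-0.707],"jaw":1},
    {"slide":[-14,360.5,0],"dr":[0,0,-0.707],"jaw":1}
  ]
}}

```text
t: 6.8
tool_pos: [0.4435, -0.188, 0.4747]
orientation: [2.855, 1.311, 0.0]
force: [-1.0, 0.2, -0.2]
opening: 0.0434
gripper_force: 40.0
```

```bash
python3 - <<'E'
from h import *
s=read_state(); print(s['tool_pos'],np.degrees(2*np.arctan2(s['orientation'][1],s['orientation'][0]))%360)
im,d,p=snap('wrist'); si,sd,sp=snap('scene')
r=R.from_rotvec(s['orientation']); 
for k,o in dict(grip=.167,collar=.245,foot=.273).items():
    X=np.array(s['tool_pos'])+r.apply([0,0,o]); print(k,X.round(4),proj(X,p).round(1),proj(X,sp).round(1))
print('sock',proj([.4441,-.1891,.132],p).round(1),proj([.4441,-.1891,.132],sp).round(1))
cv_=np.zeros((480,800,3),np.uint8)
u,v=proj([.4441,-.1891,.17],p)[0].astype(int); 
a=im[max(0,v-80):v+80,u-70:u+70]; print('crop w',max(0,v-80),u-70,a.shape); cv_[:,:420]=cv2.resize(a,(420,480),interpolation=2)
u,v=proj([.4441,-.1891,.2],sp)[0].astype(int); b=si[v-60:v+60,u-47:u+48]; print('crop s',v-60,u-47); cv_[:,420:]=cv2.resize(b,(380,480),interpolation=2)
save(cv_,'w3.png')
E
```

```text
[ 0.44346811 -0.18799403  0.47468092] 49.326370761298165
grip [ 0.4435 -0.188   0.3077] [[318.6 318.4]] [[217.3 204.1]]
collar [ 0.4435 -0.188   0.2297] [[318.7 263.4]] [[221.4 232.5]]
foot [ 0.4435 -0.188   0.2017] [[318.7 251.2]] [[222.8 242. ]]
sock [[320.  230.1]] [[225.8 265. ]]
crop w 160 250 (160, 140, 3)
crop s 182 175
```

View pics/w3.png

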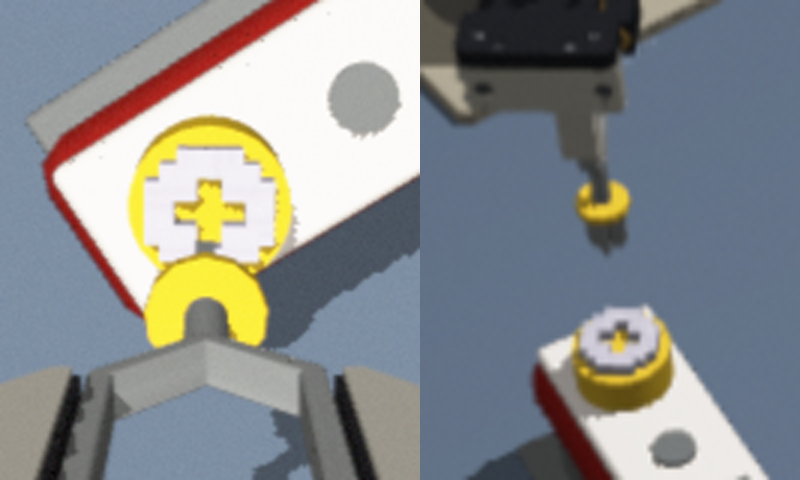

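The wrist view shows the slot cross at crop (209,212), square with the fins. The foot is about 1 mm short along tool y, and the offsets match the computed ones. Correcting and inserting slowly to just above the ejector.

Emit:
{"method": "servo_tool", "body": {
  "increments": [
    {"slide":[-0.5,1,25],"dr":[0,0,0],"jaw":1},
    {"slide":[-0.5,1,50],"dr":[0,0,0],"jaw":1},
    {"slide":[-0.5,1,62],"dr":[0,0,0],"jaw":1},
    {"slide":[-0.5,1,66],"dr":[0,0,0],"jaw":1},
    {"slide":[-0.5,1,68],"dr":[0,0,0],"jaw":1},
    {"slide":[-0.5,1,70],"dr":[0,0,0],"jaw":1},
    {"slide":[-0.5,1,72],"dr":[0,0,0],"jaw":1},
    {"slide":[-0.5,1,74],"dr":[0,0,0],"jaw":1},
    {"slide":[-0.5,1,74],"dr":[0,0,0],"jaw":1}
  ]
}}

```text
t: 7.8
tool_pos: [0.4437, -0.1903, 0.4008]
orientation: [2.856, 1.308, 0.0]
force: [-0.2, 0.8, -1.1]
opening: 0.0435
gripper_force: 40.0
```

Emit:
{"method": "servo_tool", "body": {
  "increments": [
    {"slide":[0,0,2],"dr":[0,0,0],"jaw":1},
    {"slide":[0,0,4],"dr":[0,0,0],"jaw":1},
    {"slide":[0,0,6],"dr":[0,0,0],"jaw":1},
    {"slide":[0,0,8],"dr":[0,0,0],"jaw":1},
    {"slide":[0,0,10],"dr":[0,0,0],"jaw":1},
    {"slide":[0,0,12],"dr":[0,0,0],"jaw":1},
    {"slide":[0,0,12],"dr":[0,0,0],"jaw":1}
  ]
}}

```text
t: 8.5
tool_pos: [0.4436, -0.1903, 0.3883]
orientation: [-2.856, -1.308, 0.001]
force: [-1.1, -0.4, -1.3]
opening: 0.0438
gripper_force: 40.0
```

```bash
python3 - <<'E'
from h import *
for _ in range(1):
    s=read_state(); print(s['tool_pos'],s['force'],s['wrist_torque'])
E
```

```text
[ 0.4436449  -0.19025213  0.38832422] [-1.05617525 -0.43688269 -1.264861  ] [-0.06880312 -0.0491972  -0.01030071]
```

Emit:
{"method": "servo_tool", "body": {
  "increments": [
    {"slide":[0,0,2],"dr":[0,0,0],"jaw":1},
    {"slide":[0,0,4],"dr":[0,0,0],"jaw":1},
    {"slide":[0,0,6],"dr":[0,0,0],"jaw":1},
    {"slide":[0,0,8],"dr":[0,0,0],"jaw":1},
    {"slide":[0,0,9],"dr":[0,0,0],"jaw":1},
    {"slide":[0,0,9],"dr":[0,0,0],"jaw":1}
  ]
}}

```text
t: 9.1
tool_pos: [0.4438, -0.1903, 0.38]
orientation: [2.856, 1.308, 0.001]
force: [-1.1, 0.7, 5.6]
opening: 0.0438
gripper_force: 40.0
```

Emit:
{"method": "servo_tool", "body": {
  "increments": [
    {"slide":[0,0,1],"dr":[0,0,0],"jaw":1},
    {"slide":[0,0,2],"dr":[0,0,0],"jaw":1},
    {"slide":[0,0,3],"dr":[0,0,0],"jaw":1},
    {"slide":[0,0,3],"dr":[0,0,0],"jaw":1}
  ]
}}

```text
t: 9.5
tool_pos: [0.4438, -0.1903, 0.3774]
orientation: [2.856, 1.308, 0.001]
force: [-1.8, 1.8, 7.1]
opening: 0.0439
gripper_force: 40.0
```

Emit:
{"method": "servo_tool", "body": {
  "increments": [
    {"slide":[0,0,0.5],"dr":[0,0,0],"jaw":1},
    {"slide":[0,0,1],"dr":[0,0,0],"jaw":1},
    {"slide":[0,0,1],"dr":[0,0,0],"jaw":1}
  ],
  "force": 55
}}

```text
t: 9.8
tool_pos: [0.4438, -0.1903, 0.3772]
orientation: [2.855, 1.308, 0.001]
force: [-3.5, 2.4, 12.8]
opening: 0.0435
gripper_force: 55.0
```

Emit:
{"method": "servo_tool", "body": {
  "increments": [
    {"slide":[0,0,0.5],"dr":[0,0,0],"jaw":1},
    {"slide":[0,0,0.7],"dr":[0,0,0],"jaw":1},
    {"slide":[0,0,0.7],"dr":[0,0,0],"jaw":1},
    {"slide":[0,0,0.7],"dr":[0,0,0],"jaw":1}
  ]
}}

```text
t: 10.2
tool_pos: [0.4438, -0.1903, 0.3771]
orientation: [2.855, 1.308, 0.001]
force: [-6.5, 3.6, 17.0]
opening: 0.0435
gripper_force: 55.0
```

```bash
python3 - <<'E'
from h import *
im,d,p=snap('wrist'); si,sd,sp=snap('scene')
s=read_state(); print(s['t'],s['tool_pos'],s['force'],s['wrist_torque'])
cv_=np.zeros((480,800,3),np.uint8)
cv_[:,:420]=cv2.resize(im[160:320,250:390],(420,480),interpolation=2)
u,v=proj([.4441,-.1891,.16],sp)[0].astype(int); cv_[:,420:]=cv2.resize(si[v-60:v+60,u-47:u+48],(380,480),interpolation=2)
save(cv_,'w4.png')
C=cloud(d,p); c=im.astype(int); m=(c[...,0]>c[...,2]+70)&(c[...,1]>c[...,0]*.7)
m&=np.hypot(C[...,0]-.444,C[...,1]+.189)<.014; print('collar top z',np.percentile(C[m][:,2],[5,50,95]),m.sum(),'exp .138')
E
```

```text
10.3 [ 0.44381295 -0.1902946   0.37712609] [-6.20916688  4.39647307 16.87227607] [0.88104049 1.4844703  0.00953792]
collar top z [0.13505647 0.13656061 0.13773134] 805 exp .138
```

View pics/w4.png

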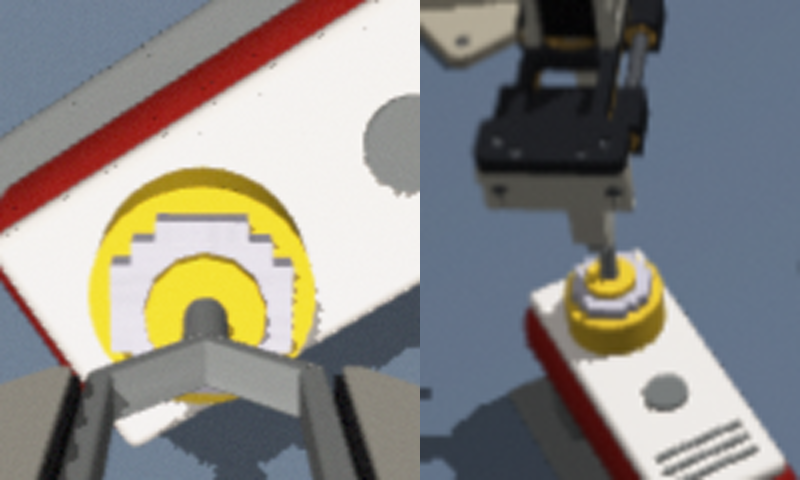

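The collar lies flat and centred on the socket face at crop (205,300), with a 17 N press. I'll ease the sideways load before handing in.

Emit:
{"method": "servo_tool", "body": {
  "increments": [
    {"slide":[0,-0.4,0],"dr":[0,0,0],"jaw":1},
    {"slide":[0,-0.8,0.2],"dr":[0,0,0],"jaw":1},
    {"slide":[0,-0.8,0.2],"dr":[0,0,0],"jaw":1},
    {"slide":[0,-0.8,0.2],"dr":[0,0,0],"jaw":1}
  ]
}}

```text
t: 10.7
tool_pos: [0.4435, -0.19, 0.3771]
orientation: [2.854, 1.307, 0.003]
force: [-3.8, 1.1, 16.0]
opening: 0.0434
gripper_force: 55.0
```

```bash
python3 -c "
from plant import *
print(close_job())"
```

```text
the job is handed in; nothing more can be done
None
```

The small beater is off its hook and seated in the drive socket with its collar on the rim. It was handed in at about 10.7 s, still gripped at 55 N and pressed down with about 16 N; the pan, can, jar and timer were not touched.

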